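# Mount the strop block in the bench holder

## Task

Take the wooden strop block off its peg on the rail, put it down on the white mat or the bare bench and let go of it, then take it again by its two broad faces and stand it upright, eye uppermost, fully down between the two cheeks of the bench holder. Then flip the holder's keeper lever all the way over the top of the block to the other cheek, so that it is locked in. Leave the other tools and containers where they are.

Things in the scene. Friction and masses are not known exactly. Their poses are not given: they have to be found in the camera images.
- block: Strop block: pale beech, 36 mm thick (its x), 52 mm wide (y), 130 mm tall (z), brown leather on the broad faces (+x, -x). Origin: centre of the foot. At the start it hangs upright on one of the rail's two pegs, broad faces along the rail, foot 50 mm above the bench, only 6 mm clear of the rail: it can be taken only by its narrow edges (52 mm across). About 0.18 kg; stands by itself.
- block_eye (a point): On the block's axis, 105 mm above its foot: a good height for the TCP, gripping from above. Here a hanging eye runs through the block from face to face: 22 mm wide, from 90 to 116 mm above the foot.
- rail: Fixed rack: wooden rail 300 mm long (its y), top 181 mm above the bench, on two posts. At y = -75 and +75 mm steel pegs, 10 mm thick, axis 161 mm up, stick out of its front to x = -67 mm, their tips turned up 5 mm. Lift a hung thing about 10 mm (over 6, under 15), then draw it 60 mm towards the rail's -x. Origin: on the bench under the rail's middle. Its side of the bench and the block's peg vary.
- mat: White cutting mat, 150 mm (x) by 200 mm (y), 3 mm thick, fixed on the bench; nothing stands on it. Origin: centre of its underside.
- holder: Fixed bench holder: sole 130 (x) by 150 mm (y), 10 mm thick; two grey cheeks, tops 135 mm up, 44 mm along x, 16 mm thick, inner faces at y = -32 and +32 mm. On each, two prongs up to 163 mm. The block's width goes between the cheeks (52 in 64 mm); its top then stands only 5 mm over them, so hold it by its broad faces. Origin: centre of the underside.
- seat (a point): Centre of the sole's top between the cheeks, 10 mm above the bench: the middle of the block's foot belongs here. Axes as the holder's. Two low ledges, 12 mm above the sole, run along y at front and back, 50 mm apart; the block's thickness (36 mm) goes between them.
- lever (a joint): Keeper lever, hinged about the holder's x axis on the +y cheek. 0 rad: open, leaning outwards (+y), 30 degrees above level. 1.047: upright. 2.618: shut, level over the block, lying between the prongs of the -y cheek, handle beyond it. It falls by its own weight to whichever end it leans towards.
- lever_hinge (a point): Hinge of the lever: at y = +40 mm of the holder, 153 mm above the bench.
- lever_grip (a point): Middle of the lever's black round handle (24 mm diameter, 55 mm long, its end 143 mm from the hinge), 115 mm from the hinge; it moves with the lever (open: 210 mm above the bench, its end 235 mm). The bar is 12 mm square.
- axe_head: Steel axe head, 70 mm wide, 93 mm tall, hanging on the other peg. Leave it there. Origin: middle of its lower edge.
- glue: White glue bottle, 60 mm diameter, 170 mm tall. Origin: centre of its foot.
- spray: Spray can, 64 mm diameter, 190 mm tall. Origin: centre of its foot.
- jar: Amber jar, 64 mm diameter, 70 mm tall. Origin: centre of its foot.
- hammer: Hammer, 240 mm long, lying. Origin: under its middle.
- offcut: Dark wood offcut, 140 by 50 by 25 mm, lying. Origin: centre of its underside.
- screwdriver: Screwdriver, 200 mm long, lying. Origin: under its middle.
Not all that is in view belongs to the job. Leave any green look-alike of the block alone.

How it is judged:
On the way, in this order (a step that is already met when the one before it is completed fails the run):
1. the block has been taken off the rail and put down on the mat or bench, let go and at rest, away from the holder (height (world z) of block below 0.035 m and contact force between the fingers and block below 0.05 N and linear speed of block below 0.03 m/s and horizontal distance between block and holder above 0.1 m), for 0.2 s.
2. the block stands upright, fully down between the holder's cheeks, with the lever still open (x of block in the frame of seat between -0.012 and 0.012 m and y of block in the frame of seat between -0.012 and 0.012 m and z of block in the frame of seat between -0.004 and 0.004 m and angle between block's own z axis and vertical below 0.1 rad and value of joint lever below 1 rad), for 0.2 s.
At the end, for the whole second after the job is handed in: The block is at rest upright (within 0.1 rad), eye uppermost, its foot within 12 mm of the seat along the holder's x and y and within 4 mm of it in height, and the lever is flipped over it to within about 0.12 rad of its shut end (above 2.5 rad) and at rest (x of block in the frame of seat between -0.012 and 0.012 m and y of block in the frame of seat between -0.012 and 0.012 m and z of block in the frame of seat between -0.004 and 0.004 m and angle between block's own z axis and vertical below 0.1 rad and value of joint lever above 2.5 rad and linear speed of block below 0.02 m/s and velocity of joint lever below 0.1 rad/s); the robot touches nothing.
It fails at once if one of the other tools or containers (axe head, glue, spray, jar, hammer, offcut, screwdriver) is displaced by more than 50 mm (distance of any of axe_head, glue, spray, jar, hammer, offcut, screwdriver from where it was at the start of the episode above 0.05 m).
It also fails if it takes over 72 s, if anything falls off the work surface, if the arm or the gripper's body presses on something with over 40 N, if the wrist force passes 120 N, or if a joint passes its speed limit or range.

## Robot

A 6-joint arm with a two-finger parallel gripper is mounted at the origin on the work surface. World frame = base frame: x ahead of the robot, y to its left, z up, the work surface at z = 0. Lengths are in m, angles in rad, forces in N, time in s.
With the tool pointing down it reaches from about 0.425 to 0.95 m from the base axis. Payload 3.5 kg.
Tool frame: the origin (TCP) lies between the finger pads, 19 mm behind the fingertips; this is the grasp point; z points along the fingers, y is the line along which they close (so a half turn about z gives the same grasp; the last joint's range is limited). The gripper opens to 85 mm and grips with 20 to 120 N. Pads are 22 mm wide; open, the fingers measure 114 mm over their backs; the gripper's body (76 mm by 85 mm) begins 54 mm behind the grasp point. The pads swing forward as they close: fully open they stand 13 mm farther back than shut.
Start: joints at [-1.313, 0.286, 1.577, -0, 1.279, -0.15], TCP at [0.268, -0.62, 0.25] pointing down, gripper open.
Joint ranges: [-2.77, 2.77], [-0.9, 2.22], [0.21, 2.48], [-1.53, 4.67], [0.24, 2.81], [-2.84, 2.84]. Speed limits (rad/s): [2.79, 2.79, 3.14, 3.14, 3.14, 3.14].

## Interface

Orientations are given as a unit quaternion [x, y, z, w].
In Python, from plant import ctrl gives the robot as it stands. The module is installed in compiled form; this text tells all that it offers.
- The arm moves only by the tool send_rows, never from a script. Its argument "steps" is a list of rows, each a list of 5 numbers: the shift along the tool's x, y, z in m, then the turn about the tool's z in degrees, then the opening, from -1 (shut) to 1 (fully open). A call has 1 to 12 rows; each row is the pose to reach, as a shift and turn from the pose commanded when the call began, along the tool's axes at that moment; what a row does not reach only later rows make up. A row lasts 1/10 s, in which the tool goes at most 50 mm and 8.59 degrees, less where a joint would pass 70% of its speed; a pose out of reach is approached as far as the arm can. A call with a gripper value outside its range is refused whole. The fingers move at their own pace and stop on an object; "squeeze" is the grip in N (left out, the last holds). Time passes only in rows, so rows that repeat a pose let the fingers close. It gives the time, the measured TCP pose, the force, the opening and the grip force at its end, in the units of the state.
- ctrl.get_state(): the state, without advancing time (a new reading comes with each control period).
- ctrl.read_camera(name): name is "side" or "top"; returns the picture (420x560x3 uint8, red, green, blue); there is no depth.
- ctrl.calibration(name): a dict with "intrinsics" (3x3 intrinsics, pixels), "extrinsics" (4x4, takes a point from world to camera coordinates). Camera axes: x right, y up, looking along -z (the intrinsics and any distortion apply to the point x, -y, -z); pixel columns grow to the right and rows downward; lengths in m; the calibration is good to about 2 mm. A picture is of the moment at which its call begins. calibration takes no time and is no camera call.
- ctrl.sign_off(): hands the job in; it is judged then, once.
The state is a dict: "time": time; "qpos": joint angles; "dq": joint speeds; "joint_efforts": joint torques, N m; "eef_pos": TCP position; "tcp_rot": TCP orientation; "contact_force": force on the tool from outside, world axes, zero at the start; "wrist_torque": the same for the moment, N m; "opening": opening from 0.0 (shut) to 1.0 (fully open); "finger_force": force on a finger pad.
Only numpy, scipy, OpenCV 4.12 (cv2) and the standard library are available. Lean on these libraries where they do the work, as an engineer would, in place of code of your own. Each camera call takes 0.05 s, during which the arm holds its last target. There are 200 camera calls.

## Working session

There is one attempt and no reset: what is moved stays moved. The work goes in short steps, Python scripts to look and compute and a tool call to move; the robot and the scene stay as the last step left them, time stands still between calls to the robot, and variables do not carry over. Pictures are saved under pics/ and viewed, at most 10 in all, crops included, and the job is handed in when it is done.

Besides the shell and the picture viewer there is one more tool, called after "Emit:" by a JSON object that holds its "api" and its "payload". send_rows: Moves the arm, as the interface text tells. Its arguments: {"type":"object","properties":{"steps":{"type":"array","items":{"type":"array","items":{"type":"number"}}},"squeeze":{"type":"number"}},"required":["steps"]}

```bash
mkdir -p pics
cat > h.py <<'E'
import numpy as np, cv2
from plant import ctrl
def cal(n):
    c=ctrl.calibration(n); return np.array(c["intrinsics"]),np.array(c["extrinsics"]),c
def ray(n,u,v):
    K,E,c=cal(n); d=c.get("distortion")
    p=np.linalg.inv(K)@[u,v,1]
    d=np.array([p[0],-p[1],-1.]); R=E[:3,:3]; o=-R.T@E[:3,3]
    return o,R.T@d
def onz(n,u,v,z):
    o,d=ray(n,u,v); return o+d*(z-o[2])/d[2]
def proj(n,P):
    K,E,_=cal(n); q=E[:3,:3]@np.array(P)+E[:3,3]; q=K@[q[0],-q[1],-q[2]]; return q[:2]/q[2]
def snap(n,f):
    im=ctrl.read_camera(n); cv2.imwrite("pics/"+f,im[...,::-1]); return im
E
python3 - <<'E'
from h import *
for n in("side","top"):
    snap(n,n+"0.png"); print(ctrl.calibration(n)); o,d=ray(n,280,210); print(o,d)
print(ctrl.get_state())
E
```

```text
{'intrinsics': array([[480.50874693,   0.        , 275.28263953],
       [  0.        , 480.50874693, 210.0444533 ],
       [  0.        ,   0.        ,   1.        ]]), 'extrinsics': array([[-0.96829444, -0.24970571,  0.00727522,  0.4961771 ],
       [ 0.13187747, -0.4862191 ,  0.86382829, -0.18806365],
       [-0.2121655 ,  0.83739957,  0.50373382, -1.2937537 ],
       [ 0.        ,  0.        ,  0.        ,  1.        ]])}
[0.23075698 1.11584691 0.8105524 ] [ 0.20267154 -0.83989602 -0.50358248]
{'intrinsics': array([[430.27933336,   0.        , 281.47354615],
       [  0.        , 430.27933336, 202.38336827],
       [  0.        ,   0.        ,   1.        ]]), 'extrinsics': array([[-0.02095638, -0.99965756, -0.01567166,  0.00373333],
       [ 0.99517636, -0.0223599 ,  0.09551993, -0.5291531 ],
       [-0.09583764, -0.01359431,  0.99530415, -1.34364675],
       [ 0.        ,  0.        ,  0.        ,  1.        ]])}
[ 0.39790696 -0.02636571  1.38794036] [ 0.07829319  0.01741357 -0.99694133]
{'time': 0.1, 'qpos': array([-1.31299163e+00,  2.87112862e-01,  1.57800912e+00,  5.54275653e-05,
        1.27856550e+00, -1.50024852e-01]), 'dq': array([-0.00078819, -0.00150297, -0.00421639,  0.00063526,  0.00012913,
       -0.00032843]), 'joint_efforts': array([ 7.72627573e-04, -4.07296658e+01, -2.93699527e+01, -1.71388460e-04,
        3.43165921e-03,  6.06858606e-06]), 'eef_pos': array([ 0.26760219, -0.61910581,  0.2487732 ]), 'tcp_rot': array([ 9.79282409e-01,  2.02496580e-01, -2.99259737e-05, -1.04732543e-03]), 'contact_force': array([0.16792069, 0.40555918, 0.30674529]), 'wrist_torque': array([ 0.03449352, -0.01395502,  0.01675127]), 'finger_force': 0.0, 'opening': 1.003517046734269}
```

View pics/side0.png

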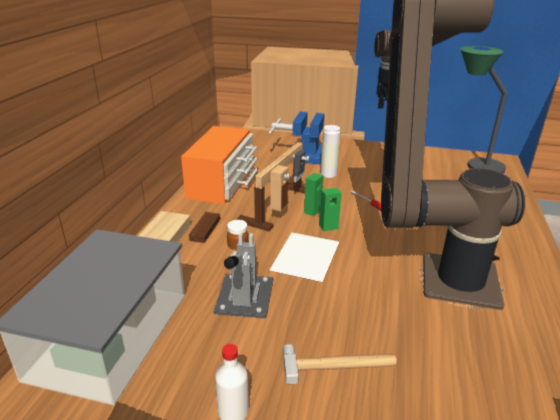

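View pics/top0.png

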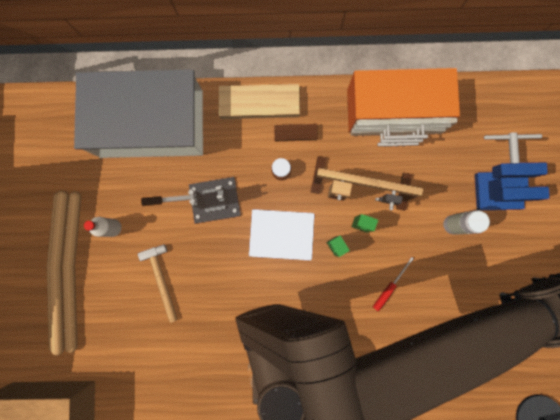

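The side view shows the rail at about (280,170) with the block hanging on it at (279,190), the holder at (244,270) with its lever handle at (231,262), and the green decoys at (322,200). The top view shows the rail from (318,173) to (422,192), the block at (342,188), the axe at (392,200), the mat at (282,235), the holder at (215,200), and the open lever's handle at (151,201), towards +y.

Run:
```python
from h import *
t=cv2.imread("pics/top0.png"); s=cv2.imread("pics/side0.png")
def cr(im,u,v,w,h): return cv2.resize(im[v:v+h,u:u+w],(400,300),interpolation=cv2.INTER_CUBIC)
cv2.imwrite("pics/c0.png",np.vstack([np.hstack([cr(t,310,145,120,90),cr(t,135,155,120,90)]),np.hstack([cr(s,240,140,100,75+15),cr(s,205,225,100,90)])]))
```

```text
(no output)
```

View pics/c0.png

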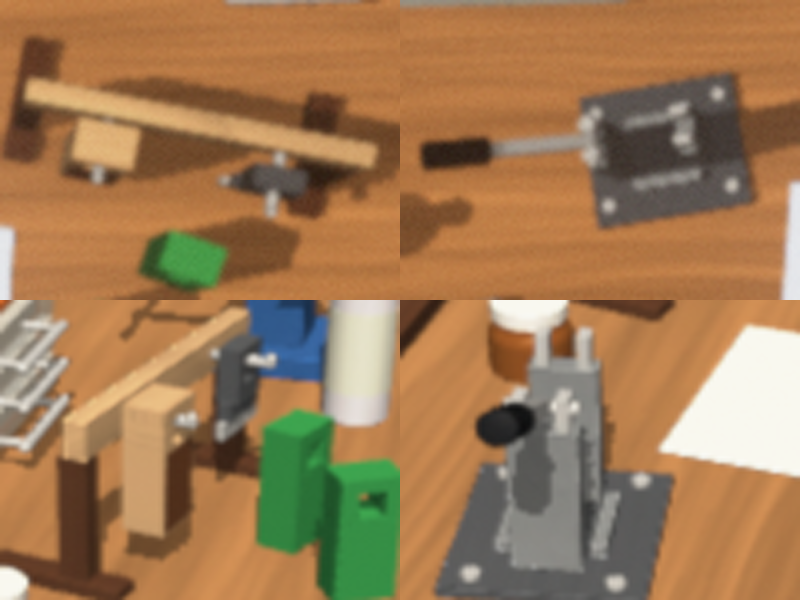

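The zoom gives these positions in the top view. The rail top's midline ends are at (317.8,172.3) and (422.5,191.8), and the block top's centre is at (341.5,188.8). The holder sole's corners are at (189,185), (236,177), (241,215) and (195,223). The lever handle's middle is at (152,201).

```bash
cat > meas.py <<'E'
from h import *
from scipy.spatial.transform import Rotation as R
f=lambda p,z,ox,oy: onz("top",ox+p[0]/3.3333,oy+p[1]/3.3333,z)
a=f((26,91),.181,310,145); b=f((375,156),.181,310,145); d=b-a
print("rail",a,b,np.linalg.norm(d),"mid",(a+b)/2,"dir",np.degrees(np.arctan2(d[1],d[0])))
bl=[f(p,.18,310,145) for p in((78,120),(140,128),(133,172),(70,165))]; print("block",np.mean(bl,0)); 
for i in range(4): e=bl[(i+1)%4]-bl[i]; print(np.linalg.norm(e),np.degrees(np.arctan2(e[1],e[0])))
h=[f(p,.01,135,155) for p in((181,100),(337,73),(353,201),(201,228))]; print("holder",np.mean(h,0))
for i in range(4): e=h[(i+1)%4]-h[i]; print(np.linalg.norm(e),np.degrees(np.arctan2(e[1],e[0])))
print("lever",f((57,153),.21,135,155))
m=[onz("top",*p,.003) for p in((250,210),(314,211),(312,260),(249,258))]; print("mat",np.mean(m,0))
# side view check of rail ends and block
print("side pred block top",proj("side",np.mean(bl,0)),"holder",proj("side",np.mean(h,0)))
print(R.from_quat(ctrl.get_state()["tcp_rot"]).as_matrix().round(3))
E
python3 meas.py
```

```text
rail [ 0.59742377 -0.11459338  0.181     ] [ 0.53509111 -0.4067972   0.181     ] 0.29877823592639047 mid [ 0.56625744 -0.26069529  0.181     ] dir -102.04179657696534
block [ 0.54873553 -0.18029827  0.18      ]
0.05283882022450823 -98.77507645735757
0.03805935000429445 168.9845664580094
0.053433116723483734 82.29882388231653
0.039086697267512106 -11.814818512424527
holder [0.54289072 0.20552154 0.01      ]
0.15392491646423276 -81.41849693071377
0.12581324717386816 -173.56927750746743
0.14877126306591332 98.83113920059338
0.12637354813144272 8.777987233874606
lever [0.523483   0.34724829 0.21      ]
mat [ 0.42732413 -0.004431    0.003     ]
side pred block top [278.93283517 168.39590773] holder [243.78376079 291.08869757]
[[ 0.918  0.397 -0.   ]
 [ 0.397 -0.918  0.002]
 [ 0.    -0.002 -1.   ]]
```

```bash
cat >> h.py <<'E'
from scipy.spatial.transform import Rotation as R
def plan(p,yaw=None,cur=None):
    s=ctrl.get_state(); M=R.from_quat(s["tcp_rot"]).as_matrix(); y0=np.degrees(np.arctan2(M[1,1],M[0,1]))
    t=0 if yaw is None else -((yaw-y0+180)%360-180)
    print("t",round(s["time"],2),"pos",s["eef_pos"].round(4),"yaw",round(y0,2),"-> shift",(M.T@(np.array(p)-s["eef_pos"])).round(4),"turn",round(t,1))
E
python3 - <<'E'
from h import *
plan([.549,-.180,.25],-102)
for p in((368,219),(340,242)): print(onz("top",*p,.13))
E
```

```text
t 0.1 pos [ 0.2676 -0.6191  0.2488] yaw -66.63 -> shift [ 0.4325 -0.2915 -0.0005] turn 35.4
[ 0.46467549 -0.26055367  0.13      ]
[ 0.3996064  -0.17678399  0.13      ]
```

Emit:
{"api": "send_rows", "payload": {"steps": [[0.4325,-0.2915,0,35.4,1],[0.4325,-0.2915,0,35.4,1],[0.4325,-0.2915,0,35.4,1],[0.4325,-0.2915,0,35.4,1],[0.4325,-0.2915,0,35.4,1],[0.4325,-0.2915,0,35.4,1],[0.4325,-0.2915,0,35.4,1],[0.4325,-0.2915,0,35.4,1],[0.4325,-0.2915,0,35.4,1],[0.4325,-0.2915,0,35.4,1],[0.4325,-0.2915,0,35.4,1],[0.4325,-0.2915,0,35.4,1]]}}

```text
time: 1.3
eef_pos: [0.5501, -0.1775, 0.2495]
tcp_rot: [0.995, -0.103, -0.0, -0.0]
contact_force: [0.2, -0.5, -0.7]
opening: 0.997
finger_force: 0.0
```

Run:
```python
from h import *
s=snap("side","s1.png"); t=snap("top","t1.png")
cr=lambda im,u,v,w,h: cv2.resize(im[v:v+h,u:u+w,::-1],(400,400),interpolation=cv2.INTER_CUBIC)
cv2.imwrite("pics/c1.png",np.hstack([cr(s,230,100,120,120),cr(t,300,130,120,120)]))
plan([.549,-.180,.155],-102)
```

```text
t 1.4 pos [ 0.5489 -0.1802  0.2495] yaw -101.96 -> shift [ 0.0001 -0.0002  0.0945] turn 0.0
```

View pics/c1.png

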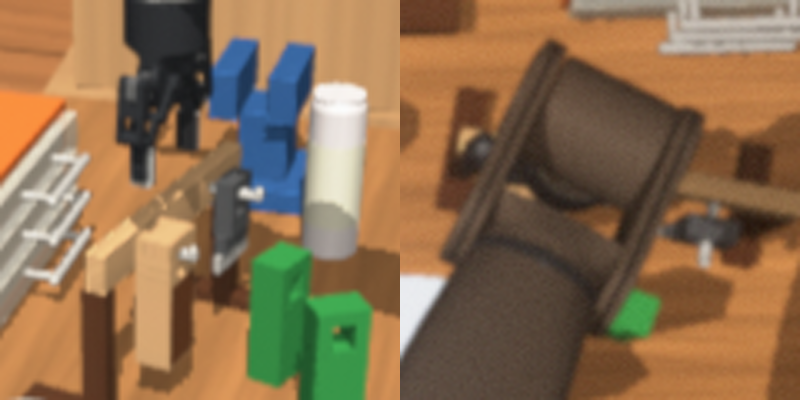

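The gripper is above the block: its fingertips are at about (273,154) and (286,144) in the side view, straddling the block top at (280,170). Going down to grip it.

Emit:
{"api": "send_rows", "payload": {"steps": [[0,0,0.04,0,1],[0,0,0.065,0,1],[0,0,0.085,0,1],[0,0,0.0945,0,1],[0,0,0.0945,0,1],[0,0,0.0945,0,0],[0,0,0.0945,0,-0.2],[0,0,0.0945,0,-1],[0,0,0.0945,0,-1],[0,0,0.0945,0,-1],[0,0,0.0945,0,-1],[0,0,0.0945,0,-1]], "squeeze": 50}}

```text
time: 2.6
eef_pos: [0.5502, -0.1809, 0.1576]
tcp_rot: [0.995, -0.105, 0.002, 0.001]
contact_force: [0.3, 1.4, 5.9]
opening: 0.601
finger_force: 55.2
```

```bash
python3 -c "
from h import *
s=ctrl.get_state(); print(s['opening'],s['finger_force'],s['contact_force']); plan([.549,-.180,.165],-102)"
```

```text
0.6013117205281397 55.17394982278347 [0.29774139 1.41982503 5.93627084]
t 2.6 pos [ 0.5502 -0.1809  0.1576] yaw -102.02 -> shift [-0.0013 -0.0006 -0.0075] turn -0.0
```

Emit:
{"api": "send_rows", "payload": {"steps": [[0,0,-0.005,0,-1],[0,0,-0.01,0,-1],[0,0,-0.0135,0,-1],[0,0,-0.0135,0,-1],[0,0,-0.0135,0,-1]]}}

```text
time: 3.1
eef_pos: [0.5489, -0.1804, 0.1687]
tcp_rot: [0.994, -0.105, -0.0, -0.0]
contact_force: [-0.2, 0.4, -2.3]
opening: 0.609
finger_force: 54.8
```

Run:
```python
from h import *
s=ctrl.get_state(); print(s['opening'],s['finger_force'],s['contact_force']); plan([.549,-.180,.165],-102)
```

```text
0.6089687914658095 54.7783537209034 [-0.20361303  0.44318123 -2.27488122]
t 3.1 pos [ 0.5489 -0.1804  0.1687] yaw -102.04 -> shift [-0.     -0.0004  0.0037] turn -0.0
```

Emit:
{"api": "send_rows", "payload": {"steps": [[-0.01,0,0,0,-1],[-0.022,0,0,0,-1],[-0.035,0,0,0,-1],[-0.048,0,0,0,-1],[-0.06,0,0,0,-1],[-0.064,0,0,0,-1],[-0.064,0,0,0,-1],[-0.064,0,-0.03,0,-1],[-0.064,0,-0.07,0,-1],[-0.064,0,-0.11,0,-1],[-0.064,0,-0.11,0,-1]]}}

```text
time: 4.2
eef_pos: [0.4899, -0.1689, 0.2869]
tcp_rot: [0.994, -0.105, 0.007, 0.003]
contact_force: [0.5, -1.0, -1.6]
opening: 0.604
finger_force: 54.8
```

Run:
```python
from h import *
s=ctrl.get_state(); print(s['opening'],s['finger_force'],s['contact_force'])
plan([.47,-.01,.26],-81.8); plan([.47,-.01,.13],-81.8)
snap("side","s2.png")
```

```text
0.6039309461535572 54.847036711871624 [ 0.50663394 -1.03533121 -1.56835297]
t 4.2 pos [ 0.4899 -0.1689  0.2869] yaw -102.03 -> shift [-0.0529 -0.1514  0.0255] turn -20.2
t 4.2 pos [ 0.4899 -0.1689  0.2869] yaw -102.03 -> shift [-0.0547 -0.152   0.1555] turn -20.2
```

View pics/s2.png

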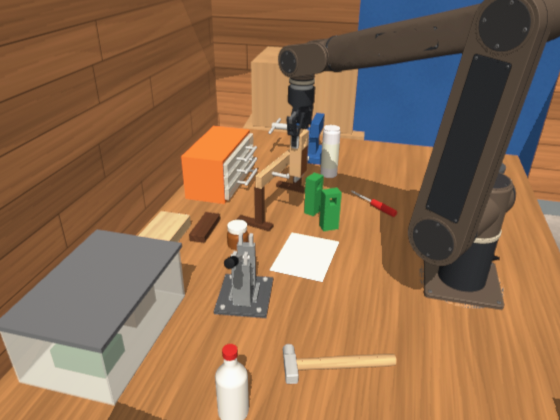

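The block is off the peg, held at about (300,155) in the side view and clear of the rail. Carrying it to the mat.

Emit:
{"api": "send_rows", "payload": {"steps": [[-0.016,-0.045,0,-6,-1],[-0.032,-0.09,0,-12,-1],[-0.045,-0.13,0.01,-18,-1],[-0.053,-0.151,0.02,-20.2,-1],[-0.053,-0.151,0.05,-20.2,-1],[-0.053,-0.151,0.09,-20.2,-1],[-0.053,-0.151,0.12,-20.2,-1],[-0.053,-0.151,0.145,-20.2,-1],[-0.053,-0.151,0.155,-20.2,-1],[-0.053,-0.151,0.155,-20.2,-1],[-0.053,-0.151,0.155,-20.2,-1]]}}

```text
time: 5.35
eef_pos: [0.4668, -0.0086, 0.1246]
tcp_rot: [0.997, 0.071, 0.0, 0.0]
contact_force: [0.8, -0.5, -1.9]
opening: 0.604
finger_force: 55.0
```

Run:
```python
from h import *
s=ctrl.get_state(); print(s['opening'],s['finger_force'],s['contact_force'])
plan([.47,-.01,.111],-81.8)
```

```text
0.6036388189647703 54.957710802555084 [ 0.78917925 -0.49895462 -1.93290173]
t 5.35 pos [ 0.4668 -0.0086  0.1246] yaw -81.84 -> shift [0.003  0.0019 0.0136] turn -0.0
```

Emit:
{"api": "send_rows", "payload": {"steps": [[0,0,0.006,0,-1],[0,0,0.011,0,-1],[0,0,0.014,0,-1],[0,0,0.015,0,-1],[0,0,0.015,0,-1],[0,0,0.015,0,-1]]}}

```text
time: 5.95
eef_pos: [0.4668, -0.0086, 0.1109]
tcp_rot: [0.997, 0.071, 0.0, 0.0]
contact_force: [-2.6, 0.4, 6.7]
opening: 0.599
finger_force: 55.7
```

Emit:
{"api": "send_rows", "payload": {"steps": [[0,0,0,0,0.3],[0,0,0,0,0.5],[0,0,0,0,1],[0,0,0,0,1],[0,0,0,0,1],[0,0,-0.03,0,1],[0,0,-0.07,0,1],[0,0,-0.11,0,1],[0,0,-0.11,0,1]]}}

```text
time: 6.85
eef_pos: [0.4698, -0.0092, 0.2258]
tcp_rot: [0.997, 0.071, 0.006, 0.002]
contact_force: [0.6, -0.1, 1.5]
opening: 1.001
finger_force: 0.0
```

Run:
```python
from h import *
plan([.467,-.0085,.22],8.2)
s=snap("side","s3.png"); t=snap("top","t3.png")
cr=lambda im,u,v,w,h: cv2.resize(im[v:v+h,u:u+w,::-1],(400,400),interpolation=cv2.INTER_CUBIC)
cv2.imwrite("pics/c3.png",np.hstack([cr(s,250,150,120,120),cr(t,220,150,120,120)]))
```

```text
t 6.85 pos [ 0.4698 -0.0092  0.2258] yaw -81.83 -> shift [-0.0027 -0.0011  0.0058] turn -90.0
```

View pics/c3.png

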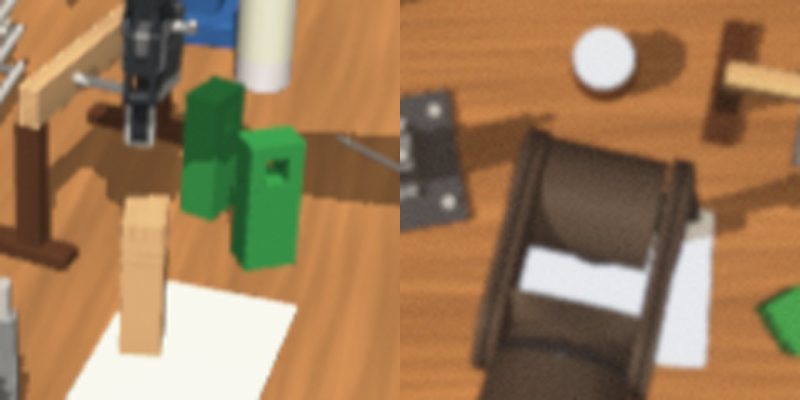

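The block stands upright on the mat, with its top centre at about (293.5,213) in the side view, and the gripper is clear above it. Checking the position by ray.

Run:
```python
from h import *
print(onz("side",250+145/3.333,150+211/3.333,.133), proj("side",[.4668,-.0086,.133]))
im=cv2.imread("pics/s3.png")[200:262,280:306]; hsv=cv2.cvtColor(im,cv2.COLOR_BGR2HSV)
print(onz("side",250+141/3.333,150+355/3.333,.003))
```

```text
[ 0.46296253 -0.00635425  0.133     ] [292.33021526 212.72370095]
[0.45790191 0.01634709 0.003     ]
```

Emit:
{"api": "send_rows", "payload": {"steps": [[-0.001,-0.001,0,-8,1],[-0.002,-0.001,0,-16,1],[-0.002,-0.001,0,-24,1],[-0.002,-0.001,0,-32,1],[-0.002,-0.001,0,-40,1],[-0.002,-0.001,0,-48,1],[-0.002,-0.001,0,-56,1],[-0.002,-0.001,0,-64,1],[-0.002,-0.001,0,-72,1],[-0.002,-0.001,0,-80,1],[-0.002,-0.001,0,-88,1],[-0.002,-0.001,0,-90,1]]}}

```text
time: 8.15
eef_pos: [0.4629, -0.0075, 0.2166]
tcp_rot: [0.654, 0.757, -0.001, -0.002]
contact_force: [0.0, -0.0, -0.4]
opening: 1.001
finger_force: 0.0
```

```bash
python3 -c "
from h import *
plan([.465,-.0085,.111],8.2)"
```

```text
t 8.15 pos [ 0.4629 -0.0075  0.2166] yaw 8.35 -> shift [-0.0015  0.0024  0.1056] turn 0.1
```

Emit:
{"api": "send_rows", "payload": {"steps": [[0,0.002,0.035,0,1],[0,0.002,0.07,0,1],[0,0.002,0.095,0,1],[0,0.002,0.106,0,1],[0,0.002,0.106,0,1],[0,0.002,0.106,0,0.2],[0,0.002,0.106,0,0],[0,0.002,0.106,0,-1],[0,0.002,0.106,0,-1],[0,0.002,0.106,0,-1],[0,0.002,0.106,0,-1]], "squeeze": 50}}

```text
time: 9.25
eef_pos: [0.4669, -0.0076, 0.1144]
tcp_rot: [0.655, 0.756, 0.0, 0.001]
contact_force: [-0.1, -0.0, 6.3]
opening: 0.415
finger_force: 50.5
```

Emit:
{"api": "send_rows", "payload": {"steps": [[0,0,-0.02,0,-1],[0,0,-0.06,0,-1],[0,0,-0.11,0,-1],[0,0,-0.15,0,-1],[0,0,-0.18,0,-1],[0,0,-0.18,0,-1],[0,0,-0.18,0,-1]]}}

```text
time: 9.95
eef_pos: [0.4657, -0.0073, 0.2921]
tcp_rot: [0.655, 0.756, -0.0, -0.0]
contact_force: [-1.0, 0.5, -3.3]
opening: 0.417
finger_force: 50.8
```

Run:
```python
from h import *
s=ctrl.get_state(); print(s['opening'],s['finger_force'],s['contact_force'])
plan([.543,.2055,.29],8.2)
t=snap("top","t4.png"); s=snap("side","s4.png")
cr=lambda im,u,v,w,h: cv2.resize(im[v:v+h,u:u+w,::-1],(400,400),interpolation=cv2.INTER_CUBIC)
cv2.imwrite("pics/c4.png",np.hstack([cr(t,180,165,70,70),cr(s,205,225,80,80)]))
```

```text
0.4167406926260906 50.755698597058654 [-0.99189151  0.51628759 -3.2620981 ]
t 9.95 pos [ 0.4657 -0.0073  0.2921] yaw 8.17 -> shift [0.1997 0.1068 0.0021] turn -0.0
```

View pics/c4.png

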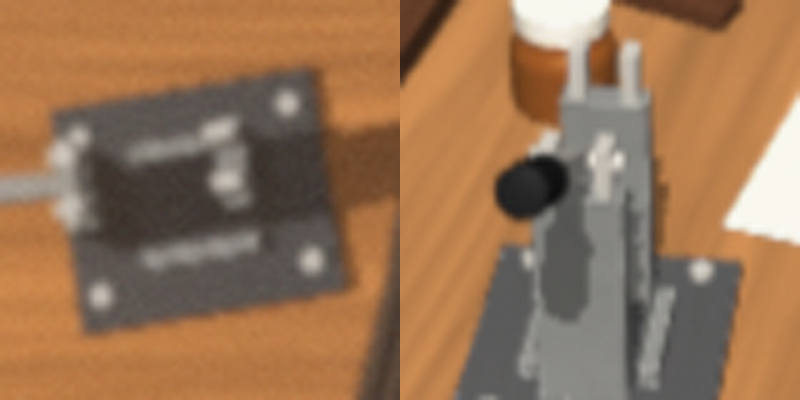

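The two holder prongs of the -y cheek are near (217.8,192.5) in the top view, and those of the +y cheek near (191,196.7). The sole's corner mean is (215.2,200.2), with bolts visible. The lever is still open.

Run:
```python
from h import *
c=lambda u,v,z: onz("top",180+u/5.714,165+v/5.714,z)
k=[c(*p,.01) for p in((52,110),(318,70),(350,290),(85,333))]; print("sole",np.mean(k,0)[:2])
for i in range(4): e=k[(i+1)%4]-k[i]; print(np.linalg.norm(e).round(4),np.degrees(np.arctan2(e[1],e[0])).round(1))
a,b=c(216,157,.163),c(63,181,.163); d=b-a; print("prongs",(a+b)/2,np.linalg.norm(d),np.degrees(np.arctan2(d[1],d[0])))
print("ledge mid",c(185,199.5,.022))
# side: sole corners; -y cheek prongs tops
q=lambda u,v,z: onz("side",205+u/5,225+v/5,z)
print("side -y prongs",q(178,42,.163),q(230,42,.163))
print("side +y prongs",q(150,135,.163),q(205,140,.163))
```

```text
sole [0.54296494 0.20611416]
0.1526 -82.7
0.1265 -172.4
0.151 98.0
0.1283 8.3
prongs [0.54336079 0.21128784 0.163     ] 0.07788892043209081 97.66728630526356
ledge mid [0.54233363 0.21316301 0.022     ]
side -y prongs [0.55752407 0.17252613 0.163     ] [0.53276687 0.16584539 0.163     ]
side +y prongs [0.54553263 0.25134158 0.163     ] [0.51965508 0.2485273  0.163     ]
```

```bash
python3 -c "
from h import *
plan([.542,.209,.29],8.0)"
```

```text
t 10.05 pos [ 0.4648 -0.0071  0.29  ] yaw 8.16 -> shift [ 2.030e-01  1.071e-01 -2.000e-04] turn 0.2
```

Emit:
{"api": "send_rows", "payload": {"steps": [[0.04,0.021,0,0,-1],[0.08,0.042,0,0,-1],[0.12,0.063,0,0,-1],[0.16,0.085,0,0,-1],[0.19,0.1,0,0.2,-1],[0.203,0.107,0,0.2,-1],[0.203,0.107,0,0.2,-1],[0.203,0.107,0,0.2,-1],[0.203,0.107,0,0.2,-1]]}}

```text
time: 10.95
eef_pos: [0.5428, 0.2073, 0.2923]
tcp_rot: [0.657, 0.754, -0.001, -0.0]
contact_force: [-0.2, 0.8, -1.8]
opening: 0.411
finger_force: 51.0
```

Run:
```python
from h import *
s=ctrl.get_state(); print(s['opening'],s['finger_force'],s['contact_force'])
plan([.542,.209,.122],8.0)
s=snap("side","s5.png"); t=snap("top","t5.png")
cr=lambda im,u,v,w,h: cv2.resize(im[v:v+h,u:u+w,::-1],(400,600),interpolation=cv2.INTER_CUBIC)
cv2.imwrite("pics/c5.png",np.hstack([cr(s,195,150,100,150),cr(t,160,120,100,150)]))
```

```text
0.4109471432855164 51.009357729926705 [-0.15597506  0.76757382 -1.8265422 ]
t 10.95 pos [0.5428 0.2073 0.2923] yaw 7.89 -> shift [ 0.0019 -0.0003  0.1703] turn -0.1
```

View pics/c5.png

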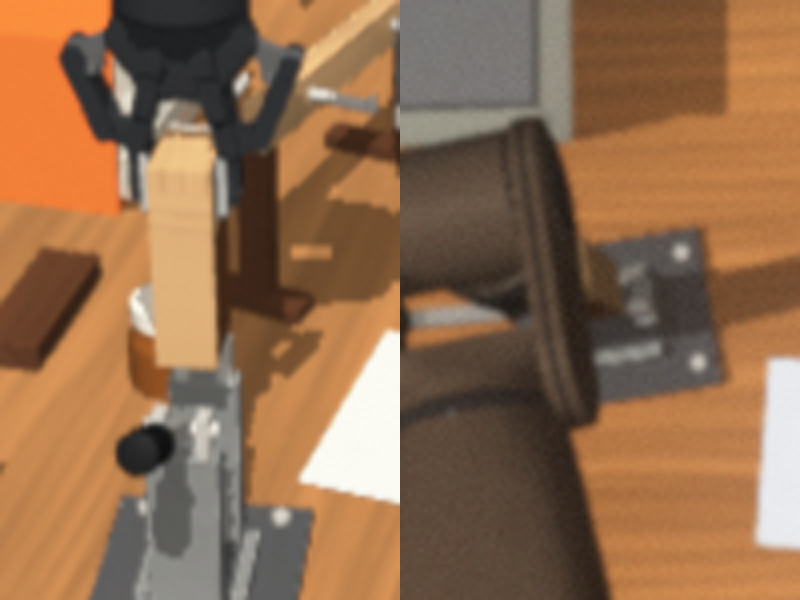

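The block hangs plumb above the holder, its lower edge at about (241,241) in the side view, in line with the cheeks. Lowering.

Emit:
{"api": "send_rows", "payload": {"steps": [[0.001,0,0.02,0,-1],[0.001,0,0.035,0,-1],[0.001,0,0.05,0,-1],[0.001,0,0.06,0,-1],[0.001,0,0.07,0,-1],[0.001,0,0.08,0,-1],[0.001,0,0.08,0,-1]]}}

```text
time: 11.75
eef_pos: [0.5421, 0.2095, 0.2111]
tcp_rot: [0.656, 0.755, -0.001, -0.001]
contact_force: [-0.4, -0.3, -2.6]
opening: 0.413
finger_force: 51.0
```

Run:
```python
from h import *
s=ctrl.get_state(); print(s['contact_force'],s['wrist_torque'])
plan([.542,.209,.122],8.0)
```

```text
[-0.42639844 -0.3091671  -2.57766744] [-0.05829772  0.02459174 -0.02126955]
t 11.75 pos [0.5421 0.2095 0.2111] yaw 7.97 -> shift [-0.0005  0.0001  0.0891] turn -0.0
```

Emit:
{"api": "send_rows", "payload": {"steps": [[0,0,0.02,0,-1],[0,0,0.04,0,-1],[0,0,0.055,0,-1],[0,0,0.065,0,-1],[0,0,0.072,0,-1],[0,0,0.075,0,-1],[0,0,0.075,0,-1]]}}

```text
time: 12.45
eef_pos: [0.5432, 0.2097, 0.1381]
tcp_rot: [0.656, 0.755, 0.0, 0.0]
contact_force: [-0.9, 0.2, -1.4]
opening: 0.415
finger_force: 51.1
```

Run:
```python
from h import *
s=ctrl.get_state(); print(s['contact_force'],s['wrist_torque'])
plan([.542,.209,.122],8.0)
```

```text
[-0.9239784   0.15157071 -1.36268594] [ 0.08064349 -0.00966998  0.03612743]
t 12.45 pos [0.5432 0.2097 0.1381] yaw 7.97 -> shift [-0.0006 -0.0012  0.0161] turn -0.0
```

Emit:
{"api": "send_rows", "payload": {"steps": [[0,0,0.004,0,-1],[0,0,0.008,0,-1],[0,0,0.012,0,-1],[0,0,0.015,0,-1],[0,0,0.017,0,-1],[0,0,0.017,0,-1],[0,0,0.017,0,-1]]}}

```text
time: 13.15
eef_pos: [0.543, 0.2098, 0.1215]
tcp_rot: [0.656, 0.755, -0.0, -0.0]
contact_force: [-0.8, -0.6, 1.9]
opening: 0.413
finger_force: 51.4
```

Run:
```python
from h import *
s=ctrl.get_state(); print(s['contact_force'],s['wrist_torque'])
plan([.542,.209,.122],8.0)
```

```text
[-0.79108328 -0.59896958  1.91147781] [0.01248167 0.37175687 0.00329562]
t 13.15 pos [0.543  0.2098 0.1215] yaw 7.97 -> shift [-0.0006 -0.0011 -0.0005] turn -0.0
```

Emit:
{"api": "send_rows", "payload": {"steps": [[0,0,0,0,0.1],[0,0,0,0,0.4],[0,0,0,0,1],[0,0,0,0,1],[0,0,0,0,1],[0,0,-0.03,0,1],[0,0,-0.08,0,1],[0,0,-0.13,0,1],[0,0,-0.17,0,1],[0,0,-0.17,0,1],[0,0,-0.17,0,1]]}}

```text
time: 14.25
eef_pos: [0.5435, 0.2098, 0.2926]
tcp_rot: [0.656, 0.755, 0.001, 0.001]
contact_force: [0.3, -0.5, -0.8]
opening: 0.997
finger_force: 0.0
```

Run:
```python
from h import *
s=snap("side","s6.png"); t=snap("top","t6.png")
cr=lambda im,u,v,w,h: cv2.resize(im[v:v+h,u:u+w,::-1],(400,400),interpolation=cv2.INTER_CUBIC)
cv2.imwrite("pics/c6.png",np.hstack([cr(s,195,215,100,100),cr(t,130,150,120,120)]))
th=np.radians(8.0); c=np.array([.542,.208]); y=np.array([-np.sin(th),np.cos(th)])
g=c+y*(.040+.115*np.cos(np.pi/6)); print(g, proj("side",[*g,.2105]))
plan([*g,.29],8.0)
```

```text
[0.52257242 0.34623441] [230.14399075 260.37853088]
t 14.35 pos [0.5422 0.2095 0.2891] yaw 7.96 -> shift [ 0.1381 -0.0005 -0.0009] turn -0.0
```

View pics/c6.png

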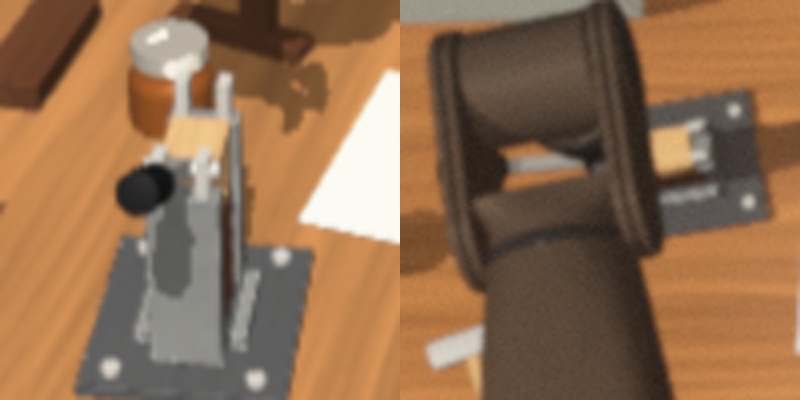

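The block sits in the holder, its top at about (244,250) in the side view. The lever is still open, with its handle end at (231.5,262.5), matching the predicted place. Now gripping the handle.

Emit:
{"api": "send_rows", "payload": {"steps": [[0.04,0,0,0,1],[0.085,0,0,0,1],[0.125,0,0,0,1],[0.138,0,0,0,1],[0.138,0,0,0,1],[0.138,0,0.03,0,1],[0.138,0,0.06,0,1],[0.138,0,0.078,0,1],[0.138,0,0.078,0,1],[0.138,0,0.078,0,1]]}}

```text
time: 15.35
eef_pos: [0.5241, 0.3451, 0.2126]
tcp_rot: [0.657, 0.754, -0.001, -0.0]
contact_force: [0.0, -0.1, 0.1]
opening: 1.0
finger_force: 0.0
```

Emit:
{"api": "send_rows", "payload": {"steps": [[0,0,0,0,0.2],[0,0,0,0,-0.2],[0,0,0,0,-1],[0,0,0,0,-1],[0,0,0,0,-1],[0,0,0,0,-1]], "squeeze": 20}}

```text
time: 15.95
eef_pos: [0.5218, 0.3462, 0.2141]
tcp_rot: [0.656, 0.755, -0.003, -0.002]
contact_force: [-7.3, -3.2, 6.1]
opening: 0.27
finger_force: 21.8
```

Run:
```python
from h import *
s=ctrl.get_state(); print(s['opening'],s['finger_force'],s['contact_force'],s['wrist_torque'])
plan([.5226,.3462,.2105],8.0)
p=s['eef_pos']; th=np.radians(8.0); y=np.array([-np.sin(th),np.cos(th)])
r=(p[:2]-[.542,.208])@y-.04; h=p[2]-.153; L=np.hypot(r,h); a0=np.arctan2(h,r); print("L",L,"ang",np.degrees(a0))
for d in range(40,181,10):
    a=np.radians(d); print(d,round(L*np.cos(a)-r,4),round(-(L*np.sin(a)-h),4))
```

```text
0.2696048583496755 21.759662926197052 [-7.3474027  -3.18319102  6.10536823] [-0.38231922  1.24306201  0.10047838]
t 15.95 pos [0.5218 0.3462 0.2141] yaw 8.03 -> shift [-0.0001  0.0008  0.0036] turn 0.0
L 0.1169309576944431 ang 31.493575662759394
40 -0.0101 -0.0141
50 -0.0245 -0.0285
60 -0.0412 -0.0402
70 -0.0597 -0.0488
80 -0.0794 -0.0541
90 -0.0997 -0.0558
100 -0.12 -0.0541
110 -0.1397 -0.0488
120 -0.1582 -0.0402
130 -0.1749 -0.0285
140 -0.1893 -0.0141
150 -0.201 0.0026
160 -0.2096 0.0211
170 -0.2149 0.0408
180 -0.2166 0.0611
```

Emit:
{"api": "send_rows", "payload": {"steps": [[-0.01,-0.002,-0.016,0,-1],[-0.0245,-0.002,-0.03,0,-1],[-0.041,-0.002,-0.042,0,-1],[-0.06,-0.002,-0.05,0,-1],[-0.079,-0.002,-0.055,0,-1],[-0.1,-0.002,-0.057,0,-1],[-0.12,-0.002,-0.055,0,-1],[-0.14,-0.002,-0.049,0,-1],[-0.158,-0.002,-0.041,0,-1],[-0.175,-0.002,-0.029,0,-1],[-0.175,-0.002,-0.029,0,-1]]}}

```text
time: 17.05
eef_pos: [0.5477, 0.1684, 0.2446]
tcp_rot: [0.658, 0.753, -0.0, 0.003]
contact_force: [-0.0, -3.3, 5.6]
opening: 0.261
finger_force: 19.8
```

Run:
```python
from h import *
s=ctrl.get_state(); print(s['opening'],s['finger_force'],s['contact_force'],s['wrist_torque'])
p=s['eef_pos']; th=np.radians(8.0); y=np.array([-np.sin(th),np.cos(th)])
r=(p[:2]-[.542,.208])@y-.04; h=p[2]-.153; print(np.hypot(r,h),np.degrees(np.arctan2(h,r)))
for d in (140,150,160,170,178):
    a=np.radians(d); L=.116; print(d,round(L*np.cos(a)-r,4),round(-(L*np.sin(a)-h),4))
```

```text
0.2605071627476696 19.83924686908722 [-0.04179566 -3.25757205  5.62393949] [-0.50277336 -0.03212449  0.05113073]
0.12158016386156362 131.14229303849646
140 -0.0089 0.017
150 -0.0205 0.0336
160 -0.029 0.0519
170 -0.0342 0.0714
178 -0.0359 0.0875
```

Still gripping, at about 130°. Following the arc down to the shut end, then releasing.

Emit:
{"api": "send_rows", "payload": {"steps": [[-0.01,0,0.013,0,-1],[-0.022,0,0.03,0,-1],[-0.031,0,0.049,0,-1],[-0.036,0,0.069,0,-1],[-0.038,0,0.086,0,-1],[-0.038,0,0.088,0,-1],[-0.038,0,0.088,0,-1]]}}

```text
time: 17.75
eef_pos: [0.5532, 0.1313, 0.1559]
tcp_rot: [0.656, 0.754, -0.001, 0.003]
contact_force: [2.1, -7.9, 0.3]
opening: 0.262
finger_force: 20.5
```

Emit:
{"api": "send_rows", "payload": {"steps": [[0,0,0,0,-0.2],[0,0,0,0,0.2],[0,0,0,0,0.5],[0,0,0,0,0.6],[0,0,0,0,0.6],[0,0,-0.03,0,0.6],[0,0,-0.08,0,0.6],[0,0,-0.13,0,0.6],[0,0,-0.18,0,0.6],[-0.12,0,-0.18,0,0.6],[-0.12,0,-0.18,0,0.6],[-0.12,0,-0.18,0,0.6]]}}

```text
time: 18.95
eef_pos: [0.5683, 0.0135, 0.3346]
tcp_rot: [0.657, 0.754, -0.0, 0.001]
contact_force: [0.7, 0.1, -0.7]
opening: 0.8
finger_force: 0.0
```

Run:
```python
from h import *
s=snap("side","s7.png"); t=snap("top","t7.png")
cr=lambda im,u,v,w,h: cv2.resize(im[v:v+h,u:u+w,::-1],(400,400),interpolation=cv2.INTER_CUBIC)
cv2.imwrite("pics/c7.png",np.hstack([cr(s,195,215,100,100),cr(t,160,140,120,120)]))
```

```text
(no output)
```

View pics/c7.png

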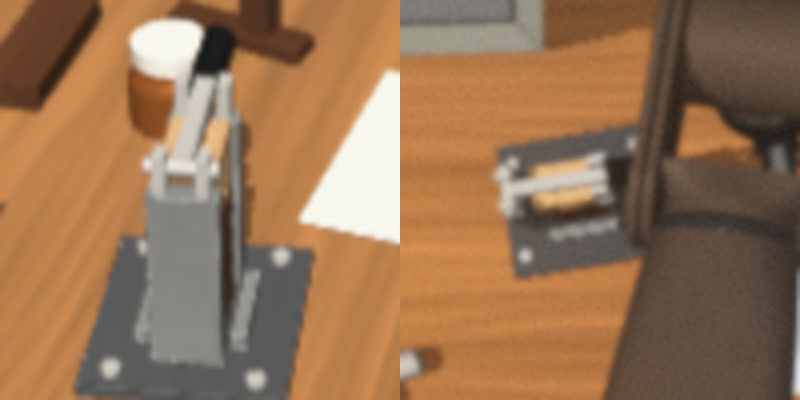

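The lever lies level over the block, between the far prongs, with its handle at about (248,228) in the side view. The block is upright and the arm is clear, so I'm handing in.

```bash
python3 -c "
from h import *
print(ctrl.sign_off())"
```

```text
the job is handed in; nothing more can be done
None
```

The job is handed in at about 19 s of the 72 s allowed. The last pictures show the block upright in the holder, the lever shut over it and the arm clear, but sign-off returned no verdict.

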